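# Load the spare pins into the tube magazine, stopper it and latch the keeper

## Task

Swing the keeper arm back clear of the magazine's mouth, then feed every aluminium pin from the wooden rack into the upright clear tube, each one pushing the last deeper. Set the tapered rubber stopper fully home in the neck, on top of the pins, and then swing the keeper arm back over it until it snaps into its roller catch. Do not disturb the bottle or the mug.

Things in the scene. Friction and masses are not known exactly. Their poses are not given: they have to be found in the camera images.
- neck_rim (a point): Centre of the magazine's mouth, at its rim 246 mm above the bench; axes of the magazine, z up the tube. Fixed: base plate 110 x 235 mm, clear tube, aluminium funnel neck (51 mm outside; inside 42 mm at the rim, 30 mm at 24 mm depth), then a closed 30 mm bore. Pivot post 85 mm to +y of the axis; post with the roller catch 92 mm to -y, its top 43 mm above the rim.
- follower (a joint): Depth (m) of the black follower disc in the tube: 0 with its top at the lower end of the neck (24 mm under the rim), growing downwards to 0.192. It grips the bore and stays where it is pushed: about 8 N moves it down, the pins' weight does not, and nothing pushes it up.
- keeper (a joint): Angle (rad) of the keeper, a flat steel arm turning level about the pivot post, underside 29 mm above the rim, 20 mm wide: 0 swung back (along +x, away from the mouth), 1.75 closed across the mouth (along -y), where its nose snaps behind a sprung brass roller against a stop (crest at 1.71, about 5 N at the knob). Clockwise from above closes it; light elsewhere, it stays where left.
- keeper_knob (a point): Centre of the black upright knob on the keeper, 20 mm in diameter and 31 mm high above the arm, 125 mm from the hinge axis.
- keeper_hinge (a point): Point on the keeper's vertical hinge axis, half-way up the arm's thickness (33 mm above the rim); the hub there tops out 46 mm above the rim and the knob 68 mm.
- stopper_center (a point): Centre (half-way up) of the dark rubber stopper, 45 mm high, standing on its narrow end; z up. From below: nose 20 mm long tapering from 39 down to 29 mm diameter at the tip; flange 49 mm wide, 5 mm thick, resting on the rim when home (this point is then 2.5 mm above the rim); round grip knob 28 mm in diameter, 20 mm high.
- pin_a_center (a point): Centre of an aluminium locating pin, 26 mm in diameter and 64 mm long, standing upright in a hole of the rack (two to three of the four pins are there). Both ends are alike but for the lead-in chamfer below; z up.
- pin_b_center (a point): Another such pin.
- pin_c_center (a point): Another such pin.
- pin_d_center (a point): Another such pin.
- pin_rack: Beech rack, fixed, 130 x 130 mm and 36 mm high, origin at the centre of its underside: four holes 29 mm wide and 26 mm deep at x, y = +-32 mm in its frame; a pin in a hole stands 38 mm out of it.
- alcohol_bottle: White dispenser bottle with a blue collar, 60 x 60 x 138 mm, origin under its centre; to be left alone.
- tea_mug: White spotted mug, 92 mm across and 93 mm high, origin near the centre of its underside; to be left alone.

How it is judged (in metres and radians):
On the way, in this order (a step that is already met when the one before it is completed fails the run):
1. the keeper arm is swung clear of the mouth (value of joint keeper below 0.7 rad), for 0.2 s.
2. every pin is in the tube, more than half its length below the rim (z of each of pin_a_center, pin_b_center, pin_c_center, pin_d_center in the frame of neck_rim below 0 m and horizontal distance between each of pin_a_center, pin_b_center, pin_c_center, pin_d_center and neck_rim below 0.006 m and angle between the z axis of each of pin_a_center, pin_b_center, pin_c_center, pin_d_center and the z axis of neck_rim, either way round below 0.17 rad), for 0.2 s.
3. the stopper is fully home in the neck, upright, over the pins (z of stopper_center in the frame of neck_rim between -0.002 and 0.005 m and horizontal distance between stopper_center and neck_rim below 0.004 m and angle between the z axis of stopper_center and the z axis of neck_rim, either way round below 0.08 rad and z of each of pin_a_center, pin_b_center, pin_c_center, pin_d_center in the frame of neck_rim below -0.048 m and horizontal distance between each of pin_a_center, pin_b_center, pin_c_center, pin_d_center and neck_rim below 0.006 m and angle between the z axis of each of pin_a_center, pin_b_center, pin_c_center, pin_d_center and the z axis of neck_rim, either way round below 0.17 rad), for 0.3 s.
At the end, for the whole second after the job is handed in: Every pin stands in the tube under the stopper (centre 48 mm or more below the rim, within 6 mm of the axis); stopper home (centre at most 5 mm above the rim, within 4 mm of the axis, within 0.08 rad of upright); keeper in its catch (joint above 1.725); all released (all of step 3 and value of joint keeper above 1.725 rad); the robot touches nothing.
It fails at once if the bottle is disturbed (distance of alcohol_bottle from where it was at the start of the episode above 0.03 m).
It fails at once if the mug is disturbed (distance of tea_mug from where it was at the start of the episode above 0.03 m).
Of pin_a, pin_b, pin_c, pin_d only 2 to 3 are there at a start; the rules pass over those that are not, and their reading is None.
At some moment in a run one of stopper may be knocked a few centimetres aside while the robot is not near it.
It also fails if it takes over 208 s, if anything falls off the work surface, if the arm or the gripper's body presses on something with over 40 N, if the wrist force passes 120 N, or if a joint passes its speed limit or range.

## Robot

A 6-joint arm with a two-finger parallel gripper is mounted at the origin on the work surface; the furniture and walls round the work are solid. World frame = base frame: x ahead of the robot, y to its left, z up, the work surface at z = 0. Lengths are in mm, angles in degrees, forces in N, time in s.
With the tool pointing down it reaches from about 300 to 850 mm from the base axis. Payload 4.2 kg.
Tool frame: the origin (TCP) lies at the very end of the fingers, on their centre line; the grasp point (between the pads) lies 19 mm behind it (env.grip_depth is the distance from the TCP to the grasp point, in mm); z points along the fingers, y is the line along which they close (so a half turn about z gives the same grasp; the last joint's range is limited). The gripper opens to 91 mm and grips with 3 to 60 N. Pads are 32 mm wide; open, the fingers measure 118 mm over their backs; the gripper's body (76 mm by 178 mm) begins 60 mm behind the grasp point.
Start: joints at [-72.823, 18.312, 89.639, -0, 72.044, -1.146], TCP at [180.77, -545.862, 213.976] pointing down, gripper open.
Joint ranges: [-177.97, 177.97], [-48.28, 115.42], [12.27, 149.76], [-77.06, 257.06], [2.81, 150.46], [-146.56, 146.56]. Speed limits (degrees/s): [147.25, 147.25, 180, 180, 180, 180].

## Interface

Orientations are given as [roll, pitch, yaw] about the fixed x, y, z axes, in that order (R = Rz(yaw) Ry(pitch) Rx(roll)).
In Python, from workcell import env, cams gives the robot as it stands.
- The arm moves only by the tool apply_moves, never from a script. Its argument "deltas" is a list of rows, each a list of 5 numbers: the shift along the tool's x, y, z in m, then the turn about the tool's z in rad, then the opening, from -1 (shut) to 1 (fully open), so that 0 is half open. In form: [[tx, ty, tz, roll, gripper], ...]. A call has 1 to 5 rows; each row is the pose to reach, as a shift and turn from the pose commanded when the call began, along the tool's axes at that moment; what a row does not reach only later rows make up. A row lasts 1/10 s, in which the tool goes at most 50 mm and 8.59 degrees, less where a joint would pass 70% of its speed; a pose out of reach is approached as far as the arm can. A call with a gripper value outside its range is refused whole. The fingers move at their own pace and stop on an object; "grip_force" is the grip in N (left out, the last holds). Time passes only in rows, so rows that repeat a pose let the fingers close. It gives the time, the measured TCP pose, the force, the opening and the grip force at its end, in the units of the state.
- env.state(): the state, without advancing time (a new reading comes with each control period).
- cams.grab_frame(name): name is "side" or "top"; returns the picture (480x640x3 uint8, blue, green, red); there is no depth.
- cams.get_calibration(name): a dict with "mtx" (3x3 intrinsics, pixels), "k1" (the pictures are not rectified: a ray, as slopes to the right and down, at radius r is drawn at 1 + k1 r^2 times it, then the intrinsics apply), "eye" and "attitude" of the camera in the world. Camera axes: x right, y down, z forward; pixel columns grow to the right and rows downward; lengths in mm; the calibration is good to about 2 mm. A picture is of the moment at which its call begins. get_calibration takes no time and is no camera call.
- env.job_done(): hands the job in; it is judged then, once.
The state is a dict: "time_s": time; "qpos": joint angles; "qvel": joint speeds; "effort": joint torques, N m; "ee_pos": TCP position; "ee_rot": TCP orientation; "force": force on the tool from outside, world axes, zero at the start; "torque": the same for the moment, N m; "gripper_width": finger opening in mm; "gripper_force": force on a finger pad.
Only numpy, scipy, OpenCV 4.12 (cv2) and the standard library are available. Lean on these libraries where they do the work, as an engineer would, in place of code of your own. Each camera call takes 0.05 s, during which the arm holds its last target. There are 200 camera calls.

## Working session

There is one attempt and no reset: what is moved stays moved. The work goes in short steps, Python scripts to look and compute and a tool call to move; the robot and the scene stay as the last step left them, time stands still between calls to the robot, and variables do not carry over. Pictures are saved under pics/ and viewed, at most 14 in all, crops included, and the job is handed in when it is done.

Besides the shell and the picture viewer there is one more tool, called after "Request:" in YAML: its name, and indented under it one key for each argument. apply_moves: Moves the arm, as the interface text tells. Its arguments: {"type":"object","properties":{"deltas":{"type":"array"},"grip_force":{"type":"number"}},"required":["deltas"]}

```bash
mkdir -p pics; ls; cat > h.py <<'E'
import numpy as np, cv2
from workcell import env, cams
from scipy.spatial.transform import Rotation as R
def cal(n):
    c=cams.get_calibration(n); return c
def att(c):
    a=np.array(c["attitude"],float)
    return a if a.shape==(3,3) else R.from_euler('xyz',a,degrees=True).as_matrix()
def ray(n,u,v):
    c=cal(n);K=np.array(c["mtx"]);k=c["k1"]
    d=np.array([(u-K[0,2])/K[0,0],(v-K[1,2])/K[1,1]]);s=d.copy()
    for _ in range(20): s=d/(1+k*(s@s))
    return np.array(c["eye"],float),att(c)@np.array([s[0],s[1],1.])
def onz(n,u,v,z):
    e,d=ray(n,u,v); return e+d*(z-e[2])/d[2]
def proj(n,p):
    c=cal(n);K=np.array(c["mtx"]);q=att(c).T@(np.array(p,float)-np.array(c["eye"]))
    s=q[:2]/q[2];s=s*(1+c["k1"]*(s@s));return np.array([K[0,0]*s[0]+K[0,2],K[1,1]*s[1]+K[1,2]])
def tri(n1,p1,n2,p2):
    e1,d1=ray(n1,*p1);e2,d2=ray(n2,*p2);d1/=np.linalg.norm(d1);d2/=np.linalg.norm(d2)
    A=np.c_[d1,-d2];t=np.linalg.lstsq(A,e2-e1,rcond=None)[0]
    a=e1+t[0]*d1;b=e2+t[1]*d2;return (a+b)/2,np.linalg.norm(a-b)
E
python3 - <<'E'
from h import *
for n in("side","top"):
    print(cal(n)); cv2.imwrite(f"pics/{n}0.png",cams.grab_frame(n))
print(env.state())
E
```

```text
pics
{'mtx': array([[564.00257349,   0.        , 320.16273931],
       [  0.        , 564.00257349, 239.1188789 ],
       [  0.        ,   0.        ,   1.        ]]), 'k1': 0.027098908410509402, 'eye': array([ 119.7040482 , 1272.45308168,  888.15306105]), 'attitude': array([-117.37597634,   -0.92299068, -160.09084914])}
{'mtx': array([[622.91295645,   0.        , 321.67261916],
       [  0.        , 622.91295645, 231.22358399],
       [  0.        ,   0.        ,   1.        ]]), 'k1': -0.14979515656210368, 'eye': array([ 458.57402783,  -14.36442081, 1944.87419483]), 'attitude': array([-175.99512488,    0.63301916,  -91.116524  ])}
{'time_s': 0.1, 'qpos': array([-7.28239416e+01,  1.83491027e+01,  8.96981873e+01, -1.46288216e-03,
        7.20449578e+01, -1.14733472e+00]), 'qvel': array([ 0.01442035, -0.01275536, -0.23245932,  0.01537277,  0.04187269,
        0.031661  ]), 'effort': array([-1.17261952e-04, -4.13331771e+01, -2.32509327e+01,  7.28605594e-02,
        4.21808346e-02, -7.11369285e-05]), 'ee_pos': array([ 180.61620511, -545.42627796,  213.20141387]), 'ee_rot': array([-1.79907743e+02, -4.56485175e-04,  1.83238449e+01]), 'force': array([ 0.05633751, -0.03354216, -0.47689518]), 'torque': array([-0.0463623 , -0.00127362, -0.01233777]), 'gripper_force': 0.0, 'gripper_width': 91.24322484843589}
```

View pics/side0.png

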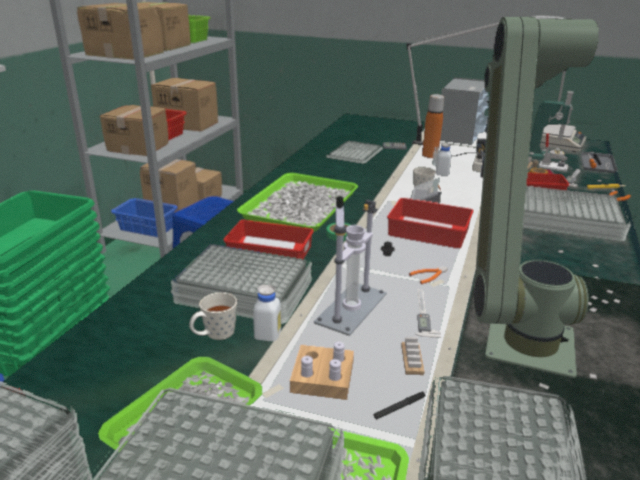

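View pics/top0.png

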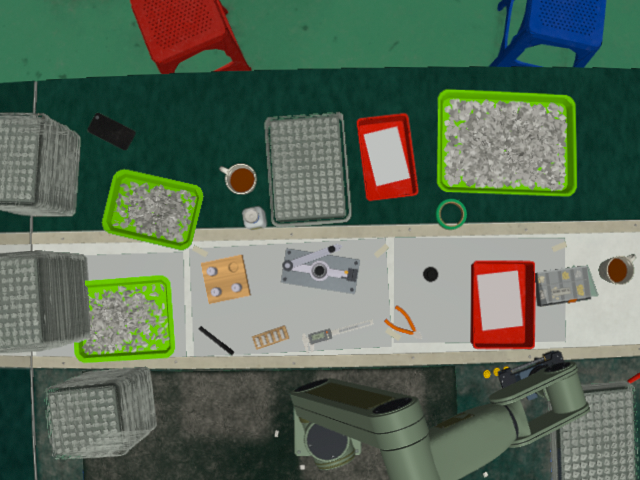

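```bash
python3 - <<'E'
import cv2
a=cv2.imread("pics/top0.png")[225:325,190:450]; b=cv2.imread("pics/side0.png")[185:405,280:450]
a=cv2.resize(a,None,fx=3,fy=3,interpolation=cv2.INTER_CUBIC)
b=cv2.resize(b,None,fx=2.7,fy=2.7,interpolation=cv2.INTER_CUBIC)
cv2.imwrite("pics/ca.png",a);cv2.imwrite("pics/cb.png",b)
E
```

```text
(no output)
```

View pics/ca.png

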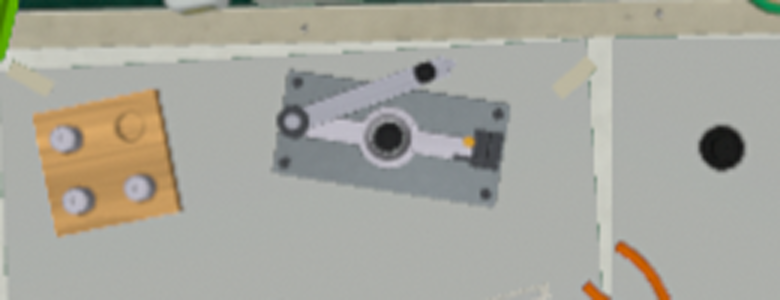

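View pics/cb.png

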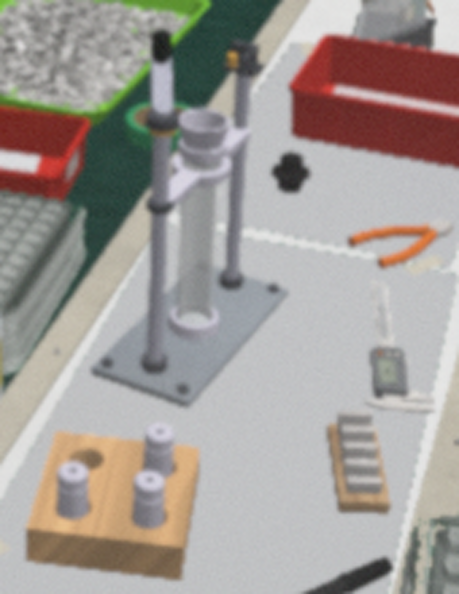

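```bash
python3 - <<'E'
from h import *
T=lambda x,y:(190+(x+.5)/3-.5,225+(y+.5)/3-.5); S=lambda x,y:(280+(x+.5)/2.7-.5,185+(y+.5)/2.7-.5)
for n,t,s,z in [("pin1",(63,138),(73,470),74),("pin2",(73,200),(149,481),74),("pin3",(136,186),(159,432),74),
 ("mouth",(389,137),(205,118),246),("hub",(292,121),(161,112),292),("knob",(425,71),(162,36),314),("stop",(722,148),(291,156),45),
 ("catch",(487,147),(242,50),289)]:
    p,e=tri("top",T(*t),"side",S(*s)); print(n,"tri",p.round(1),"gap",e.round(1),"top@z",onz("top",*T(*t),z).round(1),"side@z",onz("side",*S(*s),z).round(1))
print("bottle",onz("top",253,214,138),"mug",onz("top",240,179,93))
for n,h in(("mouth",246),):
    pass
E
```

```text
pin1 tri [476.2 341.4  70.9] gap 2.6 top@z [477.4 341.3  74. ] side@z [473.6 344.6  74. ]
pin2 tri [413.3 332.   70.8] gap 3.1 top@z [414.9 331.8  74. ] side@z [410.7 335.2  74. ]
pin3 tri [426.2 267.8  70.5] gap 3.7 top@z [428.  267.8  74. ] side@z [423.1 271.6  74. ]
mouth tri [469.9  10.2 244.7] gap 2.7 top@z [471.2  10.5 246. ] side@z [467.9  12.5 246. ]
hub tri [486.4  95.7 286.8] gap 0.6 top@z [486.7  95.4 292. ] side@z [483.  105.7 292. ]
knob tri [526.5 -23.5 307.3] gap 3.0 top@z [527.7 -23.  314. ] side@z [520.3  -8.8 314. ]
stop tri [ 453.4 -325.7   42.6] gap 1.9 top@z [ 454.4 -325.1   45. ] side@z [ 451.6 -321.6   45. ]
catch tri [459.3 -77.1 281.6] gap 2.1 top@z [460.3 -76.6 289. ] side@z [454.2 -61.  289. ]
bottle [639.97277872 202.8390239  138.        ] mug [751.32554508 246.57387262  93.        ]
```

Request:
apply_moves:
  deltas:
    - [0,0,-0.033,-0.14,0]
    - [0,0,-0.066,-0.28,0]
    - [0,0,-0.1,-0.42,0]
    - [0,0,-0.133,-0.56,0]
    - [0,0,-0.166,-0.7,0]
  grip_force: 15

```text
time_s: 0.6
ee_pos: [180.7, -545.5, 380.9]
ee_rot: [-180.0, -0.0, 58.8]
force: [-0.2, -0.6, -0.2]
gripper_width: 54.1
gripper_force: 0.0
```

Request:
apply_moves:
  deltas:
    - [0,0,0,-0.14,0.1]
    - [0,0,0,-0.28,0.1]
    - [0,0,0,-0.42,0.1]
    - [0,0,0,-0.55,0.1]
    - [0,0,0,-0.55,0.1]

```text
time_s: 1.1
ee_pos: [180.7, -545.7, 379.4]
ee_rot: [-180.0, -0.1, 89.9]
force: [0.2, 0.1, -0.7]
gripper_width: 50.3
gripper_force: 0.0
```

Request:
apply_moves:
  deltas:
    - [0.04,0.028,0,0,0.1]
    - [0.08,0.056,0,0,0.1]
    - [0.12,0.084,0,0,0.1]
    - [0.16,0.112,0,0,0.1]
    - [0.2,0.14,0,0,0.1]

```text
time_s: 1.6
ee_pos: [321.6, -344.2, 379.8]
ee_rot: [180.0, -0.0, 89.7]
force: [1.2, -0.0, 1.2]
gripper_width: 49.8
gripper_force: 0.0
```

Request:
apply_moves:
  deltas:
    - [0.04,0.028,0,0,0.1]
    - [0.08,0.056,0,0,0.1]
    - [0.12,0.084,0,0,0.1]
    - [0.16,0.112,0,0,0.1]
    - [0.2,0.14,0,0,0.1]

```text
time_s: 2.1
ee_pos: [461.8, -144.2, 379.9]
ee_rot: [180.0, 0.0, 89.8]
force: [0.3, -1.4, -0.3]
gripper_width: 50.2
gripper_force: 0.0
```

Request:
apply_moves:
  deltas:
    - [0.03,0.016,0,0,0.1]
    - [0.06,0.033,0,0,0.1]
    - [0.09,0.05,0,0,0.1]
    - [0.123,0.066,0,0,0.1]
    - [0.123,0.066,0,0,0.1]

```text
time_s: 2.6
ee_pos: [528.6, -19.8, 378.9]
ee_rot: [-179.9, -0.1, 90.0]
force: [-0.9, -0.1, 0.0]
gripper_width: 50.1
gripper_force: 0.0
```

Request:
apply_moves:
  deltas:
    - [-0.003,0,0.04,0,0.1]
    - [-0.003,0,0.07,0,0.1]
    - [-0.003,0,0.086,0,0.1]
    - [-0.003,0,0.086,0,-1]
    - [-0.003,0,0.086,0,-1]

```text
time_s: 3.1
ee_pos: [527.4, -26.7, 294.5]
ee_rot: [180.0, 0.0, 89.8]
force: [-0.1, -0.5, 0.2]
gripper_width: 36.8
gripper_force: 0.0
```

Request:
apply_moves:
  deltas:
    - [0,0,0,0,-1]
    - [0,0,0,0,-1]
    - [0,0,0,0,-1]

```text
time_s: 3.4
ee_pos: [527.7, -26.3, 295.1]
ee_rot: [179.9, 0.0, 89.9]
force: [0.0, 0.1, 2.5]
gripper_width: 19.7
gripper_force: 15.0
```

```bash
python3 - <<'E'
from h import *
H=np.array([486.5,95.5]); mx=np.array([.989,-.15]); my=np.array([.15,.989])
P=np.array(env.state()["ee_pos"])[:2]; print(env.state()["ee_pos"],np.hypot(*(P-H)))
r=125
for t in np.arange(1.093,.3,-.1):
    q=H+r*(np.cos(t)*mx-np.sin(t)*my); print(round(t,2),q.round(1),(q-P)[::-1].round(0))
E
```

```text
[527.66983806 -26.31992858 295.12722022] 128.58868754821296
1.09 [526.7 -22.9] [ 3. -1.]
0.99 [538.3 -18.3] [ 8. 11.]
0.89 [549.4 -12.6] [14. 22.]
0.79 [559.9  -5.7] [21. 32.]
0.69 [569.6   2.1] [28. 42.]
0.59 [578.5  10.9] [37. 51.]
0.49 [586.5  20.5] [47. 59.]
0.39 [593.5  30.8] [57. 66.]
```

Request:
apply_moves:
  deltas:
    - [0.005,0.012,0,0,-1]
    - [0.011,0.023,0,0,-1]
    - [0.018,0.033,0,0,-1]
    - [0.025,0.043,0,0,-1]
    - [0.034,0.052,0,0,-1]

```text
time_s: 3.9
ee_pos: [580.6, 8.5, 294.9]
ee_rot: [179.9, 0.0, 90.0]
force: [-2.7, -0.4, 6.6]
gripper_width: 19.4
gripper_force: 15.0
```

Request:
apply_moves:
  deltas:
    - [0.01,0.008,0,0,-1]
    - [0.02,0.015,0,0,-1]
    - [0.02,0.015,0,0,-1]
    - [0.02,0.015,0,0,0.0]
    - [0.02,0.015,0,0,0.0]

```text
time_s: 4.4
ee_pos: [595.2, 28.4, 293.3]
ee_rot: [-180.0, -0.0, 90.0]
force: [0.3, -0.7, 0.3]
gripper_width: 32.6
gripper_force: 0.0
```

Request:
apply_moves:
  deltas:
    - [0,0,-0.05,0,0.1]
    - [0,0,-0.1,0,0.1]
    - [0,0,-0.1,0,0.1]

```text
time_s: 4.7
ee_pos: [596.8, 28.0, 401.1]
ee_rot: [179.2, -0.0, 89.9]
force: [0.7, 0.5, 0.1]
gripper_width: 50.0
gripper_force: 0.0
```

```bash
python3 - <<'E'
from h import *
f=cams.grab_frame("top"); cv2.imwrite("pics/t1.png",f); cv2.imwrite("pics/t1c.png",cv2.resize(f[225:325,190:450],None,fx=3,fy=3,interpolation=cv2.INTER_CUBIC))
print(env.state()["ee_pos"])
E
```

```text
[595.96084218  27.94671782 397.51892091]
```

View pics/t1c.png

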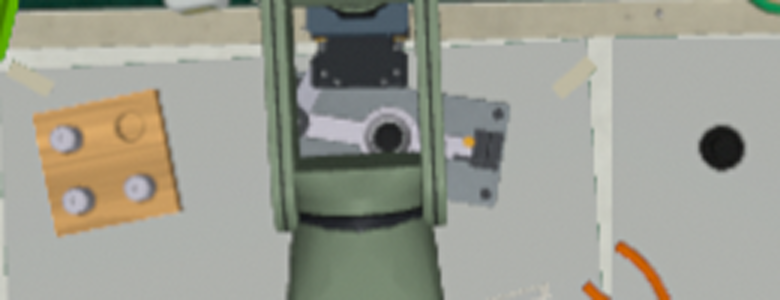

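Request:
apply_moves:
  deltas:
    - [0.048,-0.034,0,0,0.1]
    - [0.096,-0.068,0,0,0.1]
    - [0.144,-0.102,0,0,0.1]
    - [0.192,-0.136,0.03,0,0.1]
    - [0.24,-0.169,0.07,0,0.1]

```text
time_s: 5.25
ee_pos: [454.5, 226.4, 352.3]
ee_rot: [179.9, -0.1, 89.9]
force: [0.7, 0.2, -0.2]
gripper_width: 50.5
gripper_force: 0.0
```

Request:
apply_moves:
  deltas:
    - [0,0,0.05,0,0.1]
    - [0,0,0.1,0,0.1]
    - [0,0,0.15,0,0.1]
    - [0,0,0.19,0,0.1]
    - [0,0,0.21,0,0.1]

```text
time_s: 5.75
ee_pos: [452.3, 223.3, 137.9]
ee_rot: [-179.5, 0.2, 89.9]
force: [-0.7, 0.5, 0.1]
gripper_width: 50.2
gripper_force: 0.0
```

Request:
apply_moves:
  deltas:
    - [0.022,-0.013,0,0,0.1]
    - [0.045,-0.025,0,0,0.1]
    - [0.045,-0.025,0,0,0.1]

```text
time_s: 6.05
ee_pos: [428.8, 271.0, 141.4]
ee_rot: [-179.8, 0.0, 90.1]
force: [0.2, -0.6, -0.0]
gripper_width: 50.4
gripper_force: 0.0
```

```bash
python3 - <<'E'
from h import *
print(env.state()["ee_pos"])
f=cams.grab_frame("side"); p=proj("side",env.state()["ee_pos"]);print(p, proj("side",[426.5,268.5,74]))
u,v=p.astype(int); cv2.imwrite("pics/s2.png",cv2.resize(f[v-90:v+60,u-90:u+90],None,fx=4,fy=4,interpolation=cv2.INTER_CUBIC)); print(u-90,v-90)
E
```

```text
[428.80940788 271.00915771 141.35292581]
[337.01352436 319.54995865] [337.58423834 343.55517255]
247 229
```

View pics/s2.png

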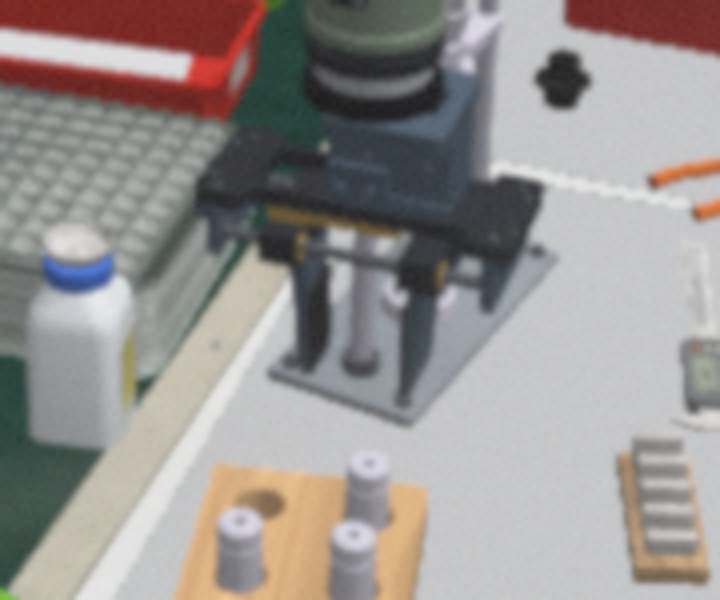

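Request:
apply_moves:
  deltas:
    - [0,0,0.04,0,0.1]
    - [0,0,0.07,0,0.1]
    - [0,0,0.089,0,0.1]
    - [0,0,0.089,0,-1]
    - [0,0,0.089,0,-1]
  grip_force: 40

```text
time_s: 6.6
ee_pos: [430.9, 269.2, 54.0]
ee_rot: [-180.0, 0.0, 89.9]
force: [-0.4, -0.1, 0.6]
gripper_width: 37.0
gripper_force: 0.0
```

Request:
apply_moves:
  deltas:
    - [0,0,0,0,-1]
    - [0,0,0,0,-1]
    - [0,0,0,0,-1]

```text
time_s: 6.9
ee_pos: [429.0, 269.2, 55.1]
ee_rot: [-179.8, 0.0, 89.9]
force: [-5.3, -0.4, 3.6]
gripper_width: 25.3
gripper_force: 39.6
```

Request:
apply_moves:
  deltas:
    - [0,0,-0.03,0,-1]
    - [0,0,-0.075,0,-1]
    - [0,0,-0.12,0,-1]
    - [0,0,-0.165,0,-1]
    - [0,0,-0.21,0,-1]

```text
time_s: 7.4
ee_pos: [430.6, 269.5, 267.3]
ee_rot: [179.8, -0.1, 89.9]
force: [0.8, -0.0, -1.8]
gripper_width: 25.4
gripper_force: 39.4
```

Request:
apply_moves:
  deltas:
    - [0,0,-0.045,0,-1]
    - [0,0,-0.09,0,-1]
    - [0,0,-0.11,0,-1]
    - [0,0,-0.11,0,-1]

```text
time_s: 7.8
ee_pos: [431.7, 270.2, 378.6]
ee_rot: [179.5, -0.3, 89.9]
force: [-0.7, 0.2, -0.8]
gripper_width: 25.2
gripper_force: 39.4
```

Request:
apply_moves:
  deltas:
    - [-0.035,0.006,0,0,-1]
    - [-0.07,0.012,0,0,-1]
    - [-0.105,0.018,0,0,-1]
    - [-0.14,0.024,0,0,-1]
    - [-0.175,0.03,0,0,-1]

```text
time_s: 8.3
ee_pos: [459.7, 93.1, 372.6]
ee_rot: [-179.9, 0.0, 90.0]
force: [0.8, -0.7, -0.9]
gripper_width: 25.4
gripper_force: 39.4
```

Request:
apply_moves:
  deltas:
    - [-0.035,0.006,0,0,-1]
    - [-0.07,0.01,0,0,-1]
    - [-0.083,0.012,0,0,-1]
    - [-0.083,0.012,0,0,-1]

```text
time_s: 8.7
ee_pos: [472.0, 10.5, 373.0]
ee_rot: [-179.9, -0.0, 89.8]
force: [0.4, 0.9, -1.1]
gripper_width: 25.2
gripper_force: 39.4
```

```bash
python3 - <<'E'
from h import *
s=env.state();print(s)
f=cams.grab_frame("side"); p=proj("side",s["ee_pos"]);print(p, proj("side",[470,10.5,246]))
u,v=p.astype(int); cv2.imwrite("pics/s3.png",cv2.resize(f[v-40:v+100,u-80:u+80],None,fx=4,fy=4,interpolation=cv2.INTER_CUBIC)); print(u-80,v-40)
E
```

```text
{'time_s': 8.7, 'qpos': array([-1.22202544e-01,  5.36747132e+00,  8.40391917e+01,  3.58791266e-03,
        9.06997087e+01,  1.00699460e-01]), 'qvel': array([ 2.60117491, -0.22973061, -0.52921131,  1.74018121,  0.46248931,
        1.16079354]), 'effort': array([-1.25641443e+00, -3.07880044e+01, -2.54358172e+01, -1.67749696e-01,
        1.97312725e-02, -1.35985301e-01]), 'ee_pos': array([471.99772743,  10.51434847, 372.96326799]), 'ee_rot': array([-1.79893622e+02, -3.40076268e-03,  8.97771353e+01]), 'force': array([ 0.40435747,  0.91608511, -1.06971496]), 'torque': array([ 0.04137543, -0.10714649, -0.00410503]), 'gripper_force': 39.38983482308686, 'gripper_width': 25.19056350167391}
[356.56389864 181.83333542] [355.04595788 227.93816108]
276 141
```

View pics/s3.png

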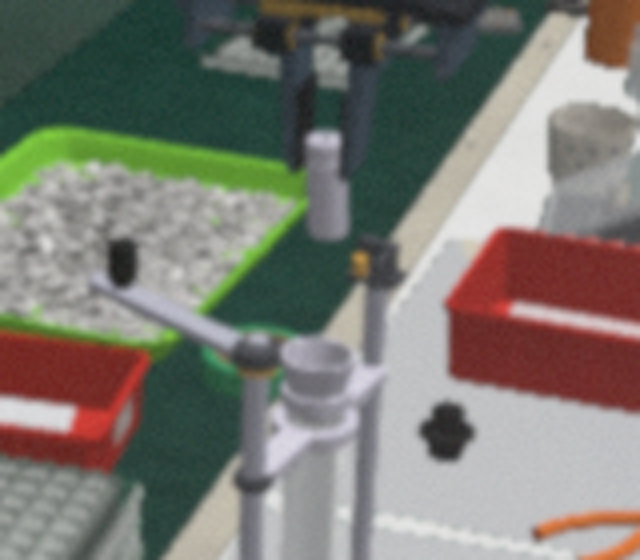

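```bash
python3 - <<'E'
from h import *
C=lambda x,y:(276+(x+.5)/4-.5,141+(y+.5)/4-.5)
print("pin bottom",onz("side",*C(330,229),329),"pin top",onz("side",*C(323,140),393)); print("mouth",onz("side",*C(317,357),246),"hub",onz("side",*C(255,347),292))
for p in([472,10.5,393],[472,10.5,329],[470,10.5,246]): q=proj("side",p);print((q-[276,141])*4)
E
```

```text
pin bottom [467.0322381    6.35936341 329.        ] pin top [470.52391114  20.28292804 393.        ]
mouth [467.15963929  21.44538557 246.        ] hub [480.78735915 111.94430744 292.        ]
[323.76130632 132.86787495]
[319.03582266 228.7426685 ]
[316.18383153 347.75264433]
```

Request:
apply_moves:
  deltas:
    - [0.002,0.002,0.03,0,-1]
    - [0.002,0.002,0.06,0,-1]
    - [0.002,0.002,0.08,0,-1]
    - [0.002,0.002,0.088,0,-1]
    - [0.002,0.002,0.088,0,-1]
  grip_force: 20

```text
time_s: 9.25
ee_pos: [473.7, 14.8, 285.2]
ee_rot: [-179.9, -0.0, 90.0]
force: [-0.2, 0.6, -0.4]
gripper_width: 25.5
gripper_force: 19.6
```

Request:
apply_moves:
  deltas:
    - [0,0,0.005,0,-1]
    - [0,0,0.01,0,-1]
    - [0,0,0.015,0,-1]
    - [0,0,0.015,0,-1]
  grip_force: 10

```text
time_s: 9.65
ee_pos: [474.1, 13.6, 270.6]
ee_rot: [-180.0, 0.0, 89.9]
force: [-0.6, 0.1, -0.8]
gripper_width: 26.3
gripper_force: 9.8
```

Request:
apply_moves:
  deltas:
    - [-0.001,-0.001,0.004,0,-1]
    - [-0.002,-0.002,0.008,0,-1]
    - [-0.002,-0.002,0.012,0,-1]
    - [-0.002,-0.002,0.012,0,-1]

```text
time_s: 10.05
ee_pos: [472.2, 11.6, 258.7]
ee_rot: [-180.0, 0.0, 89.9]
force: [-1.0, 0.3, -0.5]
gripper_width: 26.2
gripper_force: 9.8
```

```bash
python3 - <<'E'
from h import *
s=env.state();print(s["ee_pos"],s["force"])
f=cams.grab_frame("side"); cv2.imwrite("pics/s4.png",cv2.resize(f[150:260,290:430],None,fx=5,fy=5,interpolation=cv2.INTER_CUBIC))
E
```

```text
[472.19267949  11.58288236 258.6844572 ] [-1.04294487  0.30922059 -0.51105463]
```

View pics/s4.png

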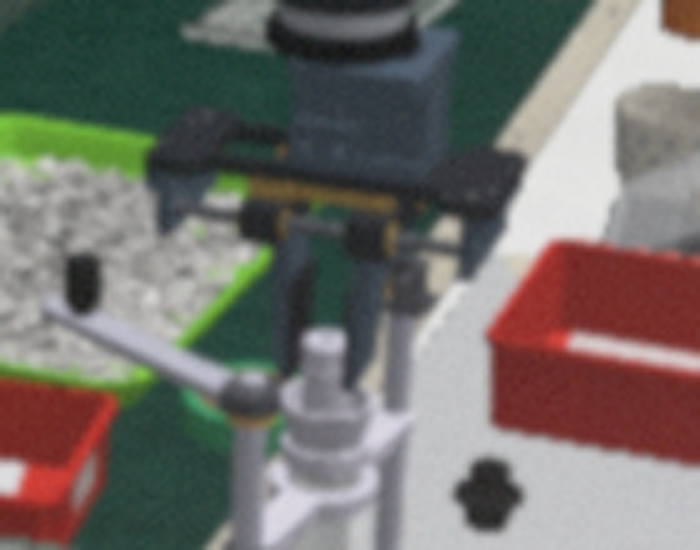

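Request:
apply_moves:
  deltas:
    - [0,0,0.004,0,-1]
    - [0,0,0.007,0,-1]
    - [0,0,0.007,0,0]
    - [0,0,0.007,0,0]
    - [0,0,0.007,0,0]

```text
time_s: 10.6
ee_pos: [472.5, 11.6, 252.0]
ee_rot: [180.0, 0.0, 89.9]
force: [-0.1, -0.0, 0.9]
gripper_width: 44.5
gripper_force: 0.0
```

Request:
apply_moves:
  deltas:
    - [0,0,-0.04,0,0]
    - [0,0,-0.08,0,0]
    - [0,0,-0.08,0,-1]
    - [0,0,-0.08,0,-1]
    - [0,0,-0.08,0,-1]

```text
time_s: 11.1
ee_pos: [471.7, 11.7, 330.8]
ee_rot: [-179.9, 0.0, 89.9]
force: [0.6, 0.1, 0.0]
gripper_width: 24.7
gripper_force: 0.0
```

Request:
apply_moves:
  deltas:
    - [0,0,0,0,-1]
    - [0,0,0,0,-1]
    - [0,0,0,0,-1]
    - [0,0,0,0,-1]

```text
time_s: 11.5
ee_pos: [472.3, 11.7, 331.8]
ee_rot: [-180.0, 0.0, 89.9]
force: [0.0, -0.5, 0.0]
gripper_width: 0.6
gripper_force: 0.0
```

```bash
python3 - <<'E'
from h import *
s=env.state();print(s["ee_pos"],s["force"],s["gripper_width"])
f=cams.grab_frame("side"); cv2.imwrite("pics/s5.png",cv2.resize(f[190:330,310:410],None,fx=4,fy=4,interpolation=cv2.INTER_CUBIC))
E
```

```text
[472.28985053  11.65305785 331.77943839] [ 0.04131196 -0.49712277  0.01121608] 0.5515073836311505
```

View pics/s5.png

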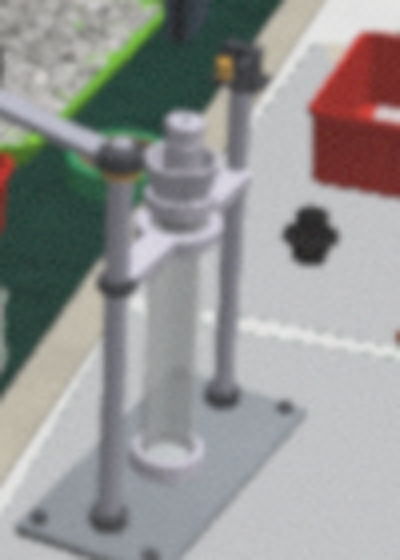

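Request:
apply_moves:
  deltas:
    - [0,0,0.03,0,-1]
    - [0,0,0.045,0,-1]
    - [0,0,0.055,0,-1]
    - [0,0,0.061,0,-1]
    - [0,0,0.066,0,-1]
  grip_force: 40

```text
time_s: 12.05
ee_pos: [473.2, 11.6, 267.4]
ee_rot: [179.8, 0.0, 89.9]
force: [-1.3, 0.6, 6.4]
gripper_width: 0.4
gripper_force: 3.5
```

Request:
apply_moves:
  deltas:
    - [0,0,0.005,0,-1]
    - [0,0,0.01,0,-1]
    - [0,0,0.015,0,-1]
    - [0,0,0.018,0,-1]
    - [0,0,0.018,0,-1]

```text
time_s: 12.55
ee_pos: [473.1, 11.6, 249.5]
ee_rot: [179.8, 0.0, 89.9]
force: [-0.9, 0.0, 2.8]
gripper_width: 0.4
gripper_force: 1.7
```

Request:
apply_moves:
  deltas:
    - [0,0,-0.04,0,-1]
    - [0,0,-0.09,0,-1]
    - [0,0,-0.09,0,0.1]
    - [-0.0,0,-0.09,0,0.1]

```text
time_s: 12.95
ee_pos: [473.1, 11.6, 339.4]
ee_rot: [179.8, 0.0, 89.9]
force: [-0.6, -0.0, -0.8]
gripper_width: 13.3
gripper_force: 0.0
```

Request:
apply_moves:
  deltas:
    - [0.035,-0.006,0,0,0.1]
    - [0.07,-0.013,0,0,0.1]
    - [0.105,-0.02,0,0,0.1]
    - [0.14,-0.026,0,0,0.1]
    - [0.175,-0.032,0,0,0.1]

```text
time_s: 13.45
ee_pos: [439.5, 187.7, 336.4]
ee_rot: [-179.8, 0.1, 89.9]
force: [1.1, 0.9, 0.8]
gripper_width: 50.0
gripper_force: 0.0
```

Request:
apply_moves:
  deltas:
    - [0.035,-0.006,0.04,0,0.1]
    - [0.07,-0.013,0.08,0,0.1]
    - [0.105,-0.02,0.12,0,0.1]
    - [0.14,-0.026,0.16,0,0.1]
    - [0.146,-0.027,0.2,0,0.1]

```text
time_s: 13.95
ee_pos: [413.2, 334.2, 139.0]
ee_rot: [180.0, -0.1, 90.1]
force: [0.4, 0.4, -0.2]
gripper_width: 50.5
gripper_force: 0.0
```

Request:
apply_moves:
  deltas:
    - [0,0,0,0,0.1]
    - [0,0,0,0,0.1]

```text
time_s: 14.15
ee_pos: [413.0, 331.2, 139.6]
ee_rot: [-179.8, 0.2, 90.0]
force: [0.3, 0.0, 0.4]
gripper_width: 50.1
gripper_force: 0.0
```

Request:
apply_moves:
  deltas:
    - [0.001,0,0.04,0,0.05]
    - [0.001,0,0.07,0,0.05]
    - [0.001,0,0.086,0,0.05]
    - [0.001,0,0.086,0,-1]
    - [0.001,0,0.086,0,-1]

```text
time_s: 14.65
ee_pos: [415.4, 333.1, 56.9]
ee_rot: [179.8, -0.1, 89.9]
force: [1.0, 1.0, 1.0]
gripper_width: 34.6
gripper_force: 0.0
```

Request:
apply_moves:
  deltas:
    - [0,0,0,0,-1]
    - [0,0,0,0,-1]
    - [0,0,0,0,-1]

```text
time_s: 14.95
ee_pos: [415.3, 333.7, 56.9]
ee_rot: [179.8, -0.1, 89.9]
force: [0.6, -0.4, 6.5]
gripper_width: 24.9
gripper_force: 39.8
```

Request:
apply_moves:
  deltas:
    - [0,0,-0.03,0,-1]
    - [0,0,-0.075,0,-1]
    - [0,0,-0.12,0,-1]
    - [0,0,-0.165,0,-1]
    - [0,0,-0.21,0,-1]

```text
time_s: 15.45
ee_pos: [413.4, 332.6, 267.2]
ee_rot: [180.0, -0.0, 89.9]
force: [0.6, 1.1, -0.7]
gripper_width: 25.1
gripper_force: 39.8
```

Request:
apply_moves:
  deltas:
    - [0,0,-0.045,0,-1]
    - [0,0,-0.09,0,-1]
    - [0,0,-0.11,0,-1]
    - [0,0,-0.11,0,-1]

```text
time_s: 15.85
ee_pos: [414.6, 333.5, 378.7]
ee_rot: [179.6, -0.3, 89.9]
force: [0.3, 0.4, -1.2]
gripper_width: 24.8
gripper_force: 39.8
```

Request:
apply_moves:
  deltas:
    - [-0.035,0.006,0,0,-1]
    - [-0.07,0.013,0,0,-1]
    - [-0.105,0.02,0,0,-1]
    - [-0.14,0.026,0,0,-1]
    - [-0.175,0.032,0,0,-1]

```text
time_s: 16.35
ee_pos: [444.8, 156.2, 372.8]
ee_rot: [-179.8, 0.1, 90.0]
force: [1.5, -0.1, 0.4]
gripper_width: 24.8
gripper_force: 39.8
```

Request:
apply_moves:
  deltas:
    - [-0.035,0.006,0,0,-1]
    - [-0.07,0.013,0,0,-1]
    - [-0.105,0.019,0,0,-1]
    - [-0.13,0.024,0,0,-1]
    - [-0.1465,0.026,0,0,-1]

```text
time_s: 16.85
ee_pos: [470.8, 9.5, 372.7]
ee_rot: [-179.8, 0.0, 89.8]
force: [-0.4, -0.1, -1.4]
gripper_width: 24.7
gripper_force: 39.8
```

Request:
apply_moves:
  deltas:
    - [0,0,0.0,0,-1]
    - [0,0,0,0,-1]

```text
time_s: 17.05
ee_pos: [470.9, 11.6, 373.5]
ee_rot: [-179.8, -0.0, 89.9]
force: [0.4, 0.1, -0.7]
gripper_width: 24.6
gripper_force: 39.8
```

```bash
python3 - <<'E'
from h import *
s=env.state();print(s["ee_pos"],s["force"])
f=cams.grab_frame("side"); cv2.imwrite("pics/s6.png",cv2.resize(f[150:260,300:420],None,fx=5,fy=5,interpolation=cv2.INTER_CUBIC))
for z in(246,329,393):print((proj("side",[471,11,z])-[300,150])*5)
E
```

```text
[470.89045131  11.56451482 373.53437051] [ 0.38202204  0.10470987 -0.6744557 ]
[273.09248975 389.77089855]
[280.41687439 241.58878731]
[286.36145153 121.69778571]
```

View pics/s6.png

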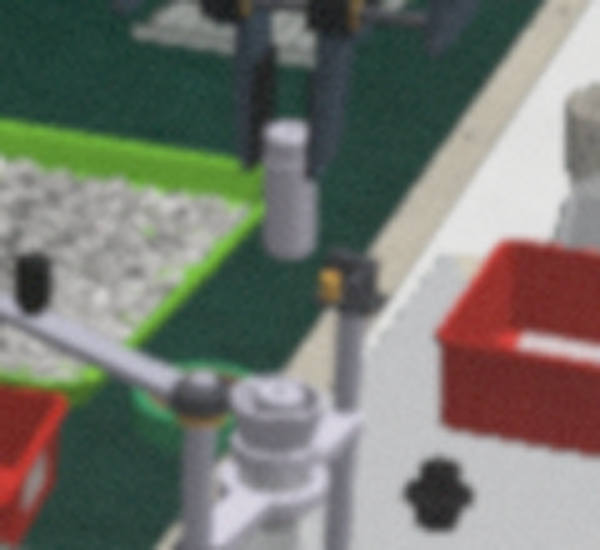

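Request:
apply_moves:
  deltas:
    - [0,0.002,0.03,0,-1]
    - [0,0.002,0.055,0,-1]
    - [0,0.002,0.075,0,-1]
    - [0,0.002,0.085,0,-1]
    - [0,0.002,0.092,0,-1]

```text
time_s: 17.6
ee_pos: [474.2, 12.3, 283.6]
ee_rot: [179.8, -0.0, 90.0]
force: [0.2, -0.2, 7.0]
gripper_width: 24.9
gripper_force: 39.9
```

Request:
apply_moves:
  deltas:
    - [0,0,0.005,0,-1]
    - [0,0,0.01,0,-1]
    - [0,0,0.014,0,-1]
    - [0,0,0.014,0,-1]

```text
time_s: 18.0
ee_pos: [474.1, 12.3, 270.1]
ee_rot: [179.9, -0.0, 90.0]
force: [0.3, 0.8, 3.2]
gripper_width: 25.1
gripper_force: 39.8
```

Pushing steadily and no lateral load; continue to just above the rim, release and press.

Request:
apply_moves:
  deltas:
    - [0,-0.001,0.005,0,-1]
    - [0,-0.002,0.01,0,-1]
    - [0,-0.002,0.015,0,-1]
    - [0,-0.002,0.018,0,-1]
    - [0,-0.002,0.018,0,-1]

```text
time_s: 18.5
ee_pos: [472.4, 12.6, 252.3]
ee_rot: [179.8, -0.1, 90.0]
force: [0.4, 1.6, 4.5]
gripper_width: 24.6
gripper_force: 39.8
```

Request:
apply_moves:
  deltas:
    - [0,0,0,0,0]
    - [0,0,0,0,0]
    - [0,0,-0.03,0,0]
    - [0,0,-0.08,0,0]
    - [0,0,-0.08,0,-1]

```text
time_s: 19.0
ee_pos: [474.3, 11.5, 336.9]
ee_rot: [179.3, 0.0, 90.0]
force: [0.4, -0.1, -0.8]
gripper_width: 40.2
gripper_force: 0.0
```

Request:
apply_moves:
  deltas:
    - [0,0,0,0,-1]
    - [0,0,0,0,-1]
    - [0,0,0,0,-1]
    - [0,0,0,0,-1]
    - [0,0,0,0,-1]

```text
time_s: 19.5
ee_pos: [471.3, 11.3, 330.2]
ee_rot: [-179.9, 0.0, 89.9]
force: [-0.3, -0.1, 0.0]
gripper_width: 1.4
gripper_force: 0.0
```

Request:
apply_moves:
  deltas:
    - [0,0,0.03,0,-1]
    - [0,0,0.045,0,-1]
    - [0,0,0.055,0,-1]
    - [0,0,0.061,0,-1]
    - [0,0,0.066,0,-1]

```text
time_s: 20.0
ee_pos: [472.3, 11.2, 265.9]
ee_rot: [179.9, 0.0, 89.9]
force: [-0.2, -0.1, 6.8]
gripper_width: 0.5
gripper_force: 3.5
```

Request:
apply_moves:
  deltas:
    - [0,0,0.005,0,-1]
    - [0,0,0.01,0,-1]
    - [0,0,0.014,0,-1]
    - [0,0,0.0165,0,-1]
    - [0,0,0.0165,0,-1]

```text
time_s: 20.5
ee_pos: [472.4, 11.4, 249.9]
ee_rot: [179.8, -0.0, 89.9]
force: [-0.1, -0.3, 4.2]
gripper_width: 0.6
gripper_force: 2.0
```

Request:
apply_moves:
  deltas:
    - [0,0,-0.04,0,-1]
    - [0,0,-0.09,0,-1]
    - [0,0,-0.09,0,0.05]
    - [-0.0,0,-0.09,0,0.05]

```text
time_s: 20.9
ee_pos: [472.2, 11.3, 339.7]
ee_rot: [179.8, 0.0, 89.9]
force: [0.1, 0.7, -0.2]
gripper_width: 13.5
gripper_force: 0.0
```

Request:
apply_moves:
  deltas:
    - [0.035,0,0,0,0.05]
    - [0.07,0.001,0,0,0.05]
    - [0.105,0.002,0,0,0.05]
    - [0.14,0.002,0,0,0.05]
    - [0.175,0.002,0,0,0.05]

```text
time_s: 21.4
ee_pos: [472.9, 187.5, 336.6]
ee_rot: [-179.8, 0.1, 89.9]
force: [0.5, 0.2, 0.4]
gripper_width: 47.6
gripper_force: 0.0
```

Request:
apply_moves:
  deltas:
    - [0.035,0,0.04,0,0.05]
    - [0.07,0.001,0.08,0,0.05]
    - [0.105,0.001,0.12,0,0.05]
    - [0.14,0.002,0.16,0,0.05]
    - [0.156,0.002,0.2,0,0.05]

```text
time_s: 21.9
ee_pos: [475.3, 341.9, 140.6]
ee_rot: [-180.0, -0.0, 90.0]
force: [0.1, -0.2, 1.2]
gripper_width: 47.7
gripper_force: 0.0
```

Request:
apply_moves:
  deltas:
    - [0,0,0,0,0.05]
    - [0,0,0,0,0.05]

```text
time_s: 22.1
ee_pos: [474.8, 339.4, 141.4]
ee_rot: [-179.8, 0.2, 90.0]
force: [0.1, 0.1, 0.7]
gripper_width: 47.4
gripper_force: 0.0
```

Request:
apply_moves:
  deltas:
    - [0.001,0.001,0.04,0,0.05]
    - [0.001,0.001,0.07,0,0.05]
    - [0.001,0.001,0.086,0,0.05]
    - [0.001,0.001,0.086,0,-1]
    - [0.001,0.001,0.086,0,-1]

```text
time_s: 22.6
ee_pos: [478.2, 340.9, 59.1]
ee_rot: [179.8, -0.1, 89.9]
force: [-0.8, 0.2, -0.4]
gripper_width: 34.9
gripper_force: 0.0
```

Request:
apply_moves:
  deltas:
    - [0,0,0,0,-1]
    - [0,0,0,0,-1]
    - [0,0,0,0,-1]

```text
time_s: 22.9
ee_pos: [478.2, 341.7, 59.2]
ee_rot: [179.8, -0.1, 89.9]
force: [0.3, 1.3, 6.4]
gripper_width: 24.8
gripper_force: 39.9
```

Request:
apply_moves:
  deltas:
    - [0,0,-0.03,0,-1]
    - [0,0,-0.075,0,-1]
    - [0,0,-0.12,0,-1]
    - [0,0,-0.165,0,-1]
    - [0,0,-0.21,0,-1]

```text
time_s: 23.4
ee_pos: [476.4, 340.8, 269.3]
ee_rot: [180.0, -0.0, 89.9]
force: [0.5, 1.0, -0.7]
gripper_width: 25.2
gripper_force: 39.8
```

Request:
apply_moves:
  deltas:
    - [0,0,-0.045,0,-1]
    - [0,0,-0.09,0,-1]
    - [0,0,-0.11,0,-1]
    - [0,0,-0.11,0,-1]

```text
time_s: 23.8
ee_pos: [477.6, 341.6, 381.0]
ee_rot: [179.6, -0.3, 90.0]
force: [-0.5, 0.7, -1.2]
gripper_width: 24.9
gripper_force: 39.8
```

Request:
apply_moves:
  deltas:
    - [-0.035,0,0,0,-1]
    - [-0.07,-0.001,0,0,-1]
    - [-0.105,-0.002,0,0,-1]
    - [-0.14,-0.002,0,0,-1]
    - [-0.175,-0.002,0,0,-1]

```text
time_s: 24.3
ee_pos: [473.6, 164.5, 374.9]
ee_rot: [-179.8, 0.1, 90.0]
force: [0.4, -0.3, -0.8]
gripper_width: 24.6
gripper_force: 39.8
```

Request:
apply_moves:
  deltas:
    - [-0.035,0,0,0,-1]
    - [-0.07,-0.001,0,0,-1]
    - [-0.105,-0.002,0,0,-1]
    - [-0.14,-0.002,0,0,-1]
    - [-0.1545,-0.002,0,0,-1]

```text
time_s: 24.8
ee_pos: [471.3, 9.0, 375.0]
ee_rot: [-179.8, 0.1, 89.8]
force: [-0.1, 0.3, -1.2]
gripper_width: 25.0
gripper_force: 39.8
```

Request:
apply_moves:
  deltas:
    - [0,0,0.0,0,-1]
    - [0,0,0,0,-1]

```text
time_s: 25.0
ee_pos: [471.9, 11.8, 375.7]
ee_rot: [-179.9, -0.0, 89.9]
force: [-0.6, 0.5, -0.6]
gripper_width: 24.8
gripper_force: 39.8
```

```bash
python3 - <<'E'
from h import *
s=env.state();print(s["ee_pos"],s["force"])
f=cams.grab_frame("side"); cv2.imwrite("pics/s7.png",cv2.resize(f[150:260,300:420],None,fx=5,fy=5,interpolation=cv2.INTER_CUBIC))
E
```

```text
[471.94087956  11.79108271 375.70123838] [-0.57209248  0.53148779 -0.62517542]
```

View pics/s7.png

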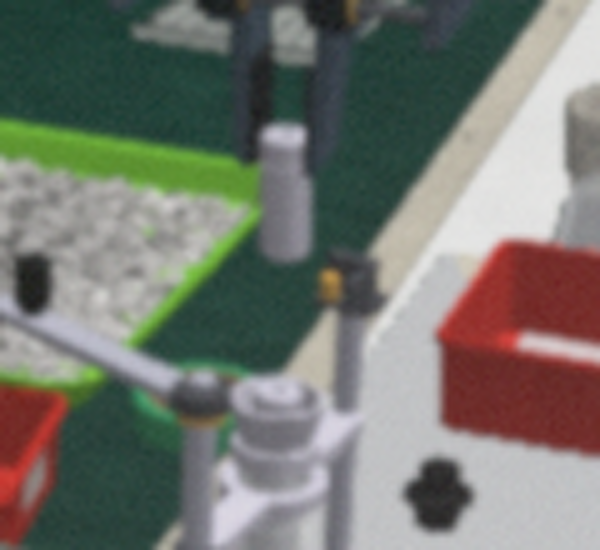

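Request:
apply_moves:
  deltas:
    - [0,0.001,0.03,0,-1]
    - [0,0.001,0.055,0,-1]
    - [0,0.001,0.075,0,-1]
    - [0,0.001,0.085,0,-1]
    - [0,0.001,0.092,0,-1]

```text
time_s: 25.55
ee_pos: [474.0, 12.6, 285.5]
ee_rot: [179.9, -0.0, 90.0]
force: [-0.5, 1.0, 6.8]
gripper_width: 24.8
gripper_force: 39.9
```

Request:
apply_moves:
  deltas:
    - [0,0,0.005,0,-1]
    - [0,0,0.01,0,-1]
    - [0,0,0.015,0,-1]
    - [0,0,0.015,0,-1]

```text
time_s: 25.95
ee_pos: [473.8, 12.5, 270.9]
ee_rot: [179.9, -0.0, 90.0]
force: [-1.2, 1.0, 1.5]
gripper_width: 25.1
gripper_force: 39.9
```

Request:
apply_moves:
  deltas:
    - [0,0,0.005,0,-1]
    - [0,0,0.01,0,-1]
    - [0,0,0.015,0,-1]
    - [0,0,0.018,0,-1]
    - [0,0,0.018,0,-1]

```text
time_s: 26.45
ee_pos: [473.3, 11.2, 254.4]
ee_rot: [179.9, 0.1, 90.0]
force: [-4.6, -1.8, 11.7]
gripper_width: 24.8
gripper_force: 40.0
```

Request:
apply_moves:
  deltas:
    - [0,0,0,0,0]
    - [0,0,0,0,0]
    - [0,-0.001,-0.03,0,0]
    - [0,-0.001,-0.08,0,0]
    - [0,-0.001,-0.08,0,-1]

```text
time_s: 26.95
ee_pos: [475.6, 11.8, 337.9]
ee_rot: [179.3, -0.0, 90.0]
force: [-0.1, -0.4, -0.4]
gripper_width: 40.4
gripper_force: 0.0
```

Request:
apply_moves:
  deltas:
    - [0,0,0,0,-1]
    - [0,0,0,0,-1]
    - [0,0,0,0,-1]
    - [0,0,0,0,-1]
    - [0,0,0,0,-1]

```text
time_s: 27.45
ee_pos: [472.3, 11.5, 331.3]
ee_rot: [-179.9, 0.0, 89.9]
force: [-0.3, 0.3, 1.1]
gripper_width: 1.4
gripper_force: 0.0
```

Request:
apply_moves:
  deltas:
    - [0,0,0.03,0,-1]
    - [0,0,0.045,0,-1]
    - [0,0,0.055,0,-1]
    - [0,0,0.061,0,-1]
    - [0,0,0.066,0,-1]

```text
time_s: 27.95
ee_pos: [473.2, 11.4, 266.7]
ee_rot: [179.9, 0.0, 89.9]
force: [-0.0, -0.7, 6.0]
gripper_width: 0.3
gripper_force: 3.1
```

Request:
apply_moves:
  deltas:
    - [0,0,0.005,0,-1]
    - [0,0,0.01,0,-1]
    - [0,0,0.015,0,-1]
    - [0,0,0.019,0,-1]
    - [0,0,0.019,0,-1]

```text
time_s: 28.45
ee_pos: [473.0, 11.4, 248.1]
ee_rot: [179.9, 0.0, 89.9]
force: [0.3, -0.6, 3.4]
gripper_width: 0.3
gripper_force: 1.4
```

Request:
apply_moves:
  deltas:
    - [0,0,-0.04,0,-1]
    - [0,0,-0.09,0,-1]
    - [0,0,-0.09,0,0.2]
    - [-0.0,0,-0.09,0,0.2]

```text
time_s: 28.85
ee_pos: [473.2, 11.6, 338.4]
ee_rot: [179.8, 0.0, 89.9]
force: [-0.4, -0.3, -0.8]
gripper_width: 13.5
gripper_force: 0.0
```

```bash
cat > stop.py <<'E'
from h import *
P={}
for n,(x0,y0,x1,y1) in {"top":(400,240,465,320),"side":(360,215,425,275)}.items():
    f=cams.grab_frame(n)[y0:y1,x0:x1]; m=((f.max(2)<70)).astype('uint8')
    k,l,s,c=cv2.connectedComponentsWithStats(m)
    for i in range(1,k):
        if s[i,4]>30: print(n,s[i],c[i]+[x0,y0]); P.setdefault(n,(c[i]+[x0,y0],s[i]))
print("top z33",onz("top",*P["top"][0],25)); print(tri("top",P["top"][0],"side",P["side"][0]))
E
python3 stop.py
```

```text
top [ 23  27  15  15 157] [430.08280255 273.86624204]
side [22 28 11 12 94] [387.13829787 248.55319149]
top z33 [ 454.74016791 -327.64905714   25.        ]
(array([ 453.67448322, -328.93937509,   18.61331549]), np.float64(2.1619157080685527))
```

Request:
apply_moves:
  deltas:
    - [-0.036,-0.002,0,0,0.2]
    - [-0.072,-0.004,0,0,0.2]
    - [-0.108,-0.006,0,0,0.2]
    - [-0.144,-0.008,0,0,0.2]
    - [-0.18,-0.01,0,0,0.2]

```text
time_s: 29.45
ee_pos: [461.5, -169.6, 335.5]
ee_rot: [-179.8, -0.1, 90.0]
force: [0.8, 0.9, 0.7]
gripper_width: 55.0
gripper_force: 0.0
```

Request:
apply_moves:
  deltas:
    - [-0.035,-0.002,0.04,0,0.2]
    - [-0.07,-0.004,0.08,0,0.2]
    - [-0.105,-0.006,0.12,0,0.2]
    - [-0.14,-0.008,0.16,0,0.2]
    - [-0.159,-0.008,0.2,0,0.2]

```text
time_s: 29.95
ee_pos: [453.4, -325.9, 140.6]
ee_rot: [-180.0, 0.0, 89.9]
force: [0.7, -0.2, 0.3]
gripper_width: 55.0
gripper_force: 0.0
```

Request:
apply_moves:
  deltas:
    - [0,0,0.02,0,0.2]
    - [0,0,0.04,0,0.2]
    - [0,0,0.04,0,0.2]

```text
time_s: 30.25
ee_pos: [451.4, -322.5, 98.6]
ee_rot: [-179.6, -0.3, 89.9]
force: [-0.3, -0.0, 0.6]
gripper_width: 54.7
gripper_force: 0.0
```

```bash
python3 - <<'E'
from h import *
s=env.state();print(s["ee_pos"],s["gripper_width"])
f=cams.grab_frame("side"); cv2.imwrite("pics/s8.png",cv2.resize(f[190:290,340:450],None,fx=5,fy=5,interpolation=cv2.INTER_CUBIC))
E
```

```text
[ 451.4353783  -322.51654442   98.62115592] 54.685163649595104
```

View pics/s8.png

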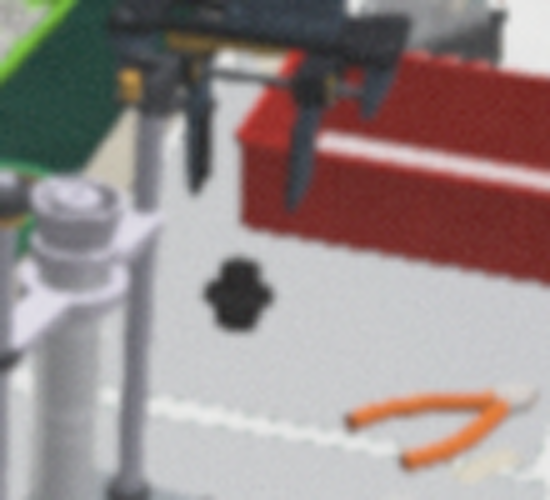

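Request:
apply_moves:
  deltas:
    - [-0.004,0.002,0.03,0,0.2]
    - [-0.004,0.002,0.055,0,0.2]
    - [-0.004,0.002,0.066,0,0.2]
    - [-0.004,0.002,0.066,0,0.2]
    - [-0.004,0.002,0.066,0,0.2]

```text
time_s: 30.8
ee_pos: [457.0, -328.6, 38.0]
ee_rot: [179.9, 0.1, 90.0]
force: [0.4, 0.5, -0.4]
gripper_width: 54.7
gripper_force: 0.0
```

```bash
python3 -c "
from h import *
print(env.state()['ee_pos'])"
```

```text
[ 456.99493214 -328.64750938   38.04685502]
```

Request:
apply_moves:
  deltas:
    - [0,-0.002,0.005,0,0.2]
    - [0,-0.002,0.009,0,0.2]
    - [0,-0.002,0.009,0,0.2]
    - [0,-0.002,0.009,0,-1]
    - [0,-0.002,0.009,0,-1]
  grip_force: 30

```text
time_s: 31.3
ee_pos: [454.4, -328.4, 28.1]
ee_rot: [180.0, 0.0, 89.9]
force: [-0.7, 0.3, 0.2]
gripper_width: 41.6
gripper_force: 0.0
```

Request:
apply_moves:
  deltas:
    - [0,0,0,0,-1]
    - [0,0,0,0,-1]
    - [0,0,0,0,-1]

```text
time_s: 31.6
ee_pos: [454.2, -328.3, 28.0]
ee_rot: [-180.0, 0.0, 89.9]
force: [-0.5, 0.5, 0.5]
gripper_width: 27.4
gripper_force: 29.9
```

Request:
apply_moves:
  deltas:
    - [0,0,-0.04,0,-1]
    - [0,0,-0.08,0,-1]
    - [0,0,-0.12,0,-1]
    - [0,0,-0.16,0,-1]
    - [0,0,-0.2,0,-1]

```text
time_s: 32.1
ee_pos: [453.9, -327.9, 229.3]
ee_rot: [-180.0, -0.0, 89.9]
force: [0.2, -0.4, -0.7]
gripper_width: 27.1
gripper_force: 29.9
```

Request:
apply_moves:
  deltas:
    - [0,0,-0.04,0,-1]
    - [0,0,-0.08,0,-1]
    - [0,0,-0.11,0,-1]
    - [0,0,-0.13,0,-1]
    - [0,0,-0.13,0,-1]

```text
time_s: 32.6
ee_pos: [455.1, -328.8, 360.8]
ee_rot: [179.7, 0.2, 89.9]
force: [-0.5, -0.5, -1.1]
gripper_width: 26.9
gripper_force: 29.9
```

Request:
apply_moves:
  deltas:
    - [0.035,0.002,0,0,-1]
    - [0.07,0.004,0,0,-1]
    - [0.105,0.006,0,0,-1]
    - [0.14,0.008,0,0,-1]
    - [0.175,0.009,0,0,-1]

```text
time_s: 33.1
ee_pos: [462.7, -151.7, 355.8]
ee_rot: [-179.8, -0.1, 89.9]
force: [1.0, -0.2, -0.7]
gripper_width: 26.6
gripper_force: 29.9
```

Request:
apply_moves:
  deltas:
    - [0.035,0.002,0,0,-1]
    - [0.07,0.004,0,0,-1]
    - [0.105,0.006,0,0,-1]
    - [0.14,0.008,0,0,-1]
    - [0.164,0.008,0,0,-1]

```text
time_s: 33.6
ee_pos: [470.8, 12.8, 355.8]
ee_rot: [-179.8, -0.0, 90.0]
force: [0.3, 0.9, -0.2]
gripper_width: 26.9
gripper_force: 29.9
```

Request:
apply_moves:
  deltas:
    - [0,0,0,0,-1]
    - [0,0,0,0,-1]
    - [0,0,0,0,-1]

```text
time_s: 33.9
ee_pos: [471.3, 10.0, 357.0]
ee_rot: [-179.9, 0.0, 89.9]
force: [-0.2, -0.1, -1.0]
gripper_width: 27.2
gripper_force: 29.9
```

Request:
apply_moves:
  deltas:
    - [0,0,0.03,0,-1]
    - [0,0,0.055,0,-1]
    - [0,0,0.07,0,-1]
    - [0,0,0.076,0,-1]
    - [0,0,0.078,0,-1]

```text
time_s: 34.4
ee_pos: [471.4, 10.0, 279.3]
ee_rot: [-179.9, 0.0, 89.9]
force: [-0.7, 0.1, -0.7]
gripper_width: 26.9
gripper_force: 29.9
```

Request:
apply_moves:
  deltas:
    - [0,0,0.003,0,-1]
    - [0,0,0.006,0,-1]
    - [0,0,0.009,0,-1]
    - [0,0,0.012,0,-1]
    - [0,0,0.012,0,-1]

```text
time_s: 34.9
ee_pos: [472.4, 10.6, 268.8]
ee_rot: [179.8, 0.0, 89.9]
force: [0.3, -0.6, 3.0]
gripper_width: 27.0
gripper_force: 30.0
```

Request:
apply_moves:
  deltas:
    - [0,0,0.003,0,-1]
    - [0,0,0.006,0,-1]
    - [0,0,0.009,0,-1]
    - [0,0,0.011,0,-1]
    - [0,0,0.011,0,-1]

```text
time_s: 35.4
ee_pos: [472.1, 10.6, 257.3]
ee_rot: [179.9, 0.0, 89.9]
force: [-0.1, -1.0, 3.3]
gripper_width: 27.0
gripper_force: 30.0
```

Request:
apply_moves:
  deltas:
    - [0,0,0.002,0,-1]
    - [0,0,0.004,0,-1]
    - [0,0,0.004,0,-1]

```text
time_s: 35.7
ee_pos: [472.0, 10.6, 253.9]
ee_rot: [179.9, 0.0, 89.9]
force: [-0.2, -1.4, 7.3]
gripper_width: 26.6
gripper_force: 29.9
```

Request:
apply_moves:
  deltas:
    - [0,0,0.001,0,-1]
    - [0,0,0.002,0,-1]
    - [0,0,0.003,0,-1]
    - [0,0,0.003,0,-1]

```text
time_s: 36.1
ee_pos: [471.9, 10.6, 253.4]
ee_rot: [179.8, 0.0, 89.9]
force: [-5.3, -0.6, 21.1]
gripper_width: 26.5
gripper_force: 30.0
```

Request:
apply_moves:
  deltas:
    - [0,0,0,0,0]
    - [0,0,0,0,0]
    - [0,0,0,0,0]
    - [0,0,-0.03,0,0]
    - [0,0,-0.07,0,0]

```text
time_s: 36.6
ee_pos: [469.9, 11.0, 318.2]
ee_rot: [-179.6, -0.0, 89.9]
force: [0.9, 0.3, 0.3]
gripper_width: 45.2
gripper_force: 0.0
```

Request:
apply_moves:
  deltas:
    - [0,0,0,0,-1]
    - [0,0,0,0,-1]
    - [0,0,0,0,-1]
    - [0,0,0,0,-1]
    - [0,0,0,0,-1]

```text
time_s: 37.1
ee_pos: [471.1, 10.8, 318.7]
ee_rot: [-179.9, 0.0, 89.9]
force: [0.3, 0.7, 0.5]
gripper_width: 8.5
gripper_force: 0.0
```

Request:
apply_moves:
  deltas:
    - [0,0,0.02,0,-1]
    - [0,0,0.035,0,-1]
    - [0,0,0.042,0,-1]
    - [0,0,0.046,0,-1]
    - [0,0,0.046,0,-1]

```text
time_s: 37.6
ee_pos: [471.5, 10.8, 273.6]
ee_rot: [-180.0, 0.0, 89.9]
force: [0.0, 0.4, 0.2]
gripper_width: 0.6
gripper_force: 0.0
```

Request:
apply_moves:
  deltas:
    - [0,0,0.0015,0,-1]
    - [0,0,0.003,0,-1]
    - [0,0,0.004,0,-1]
    - [0,0,0.005,0,-1]

```text
time_s: 38.0
ee_pos: [472.0, 10.8, 271.2]
ee_rot: [179.8, 0.0, 89.9]
force: [-3.2, 0.2, 14.6]
gripper_width: -0.2
gripper_force: 7.3
```

Request:
apply_moves:
  deltas:
    - [0,0,-0.04,0,-1]
    - [0,0,-0.09,0,-1]
    - [0,0,-0.09,0,-0.2]
    - [0,0,-0.09,0,-0.2]
    - [0,0,-0.09,0,-0.2]

```text
time_s: 38.5
ee_pos: [471.0, 10.8, 357.7]
ee_rot: [-179.9, 0.0, 89.9]
force: [-0.3, 0.4, 0.6]
gripper_width: 21.6
gripper_force: 0.0
```

```bash
python3 - <<'E'
from h import *
s=env.state();print(s["ee_pos"],s["gripper_width"])
f=cams.grab_frame("side"); cv2.imwrite("pics/s9.png",cv2.resize(f[180:310,280:410],None,fx=4.5,fy=4.5,interpolation=cv2.INTER_CUBIC))
E
```

```text
[470.95727701  10.75079859 357.67730272] 21.619258340788083
```

View pics/s9.png

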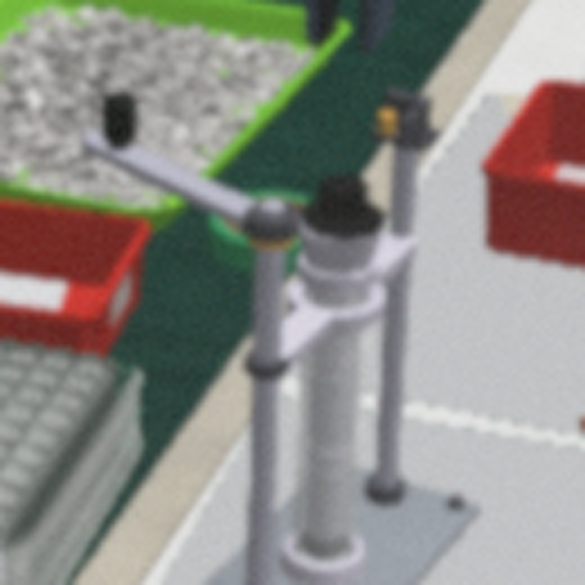

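Request:
apply_moves:
  deltas:
    - [0.005,0.03,0,0,0.05]
    - [0.01,0.06,0,0,0.05]
    - [0.015,0.09,0,0,0.05]
    - [0.02,0.124,0,0,0.05]
    - [0.02,0.124,0,0,0.05]

```text
time_s: 39.05
ee_pos: [598.3, 31.1, 354.9]
ee_rot: [-179.7, 0.0, 90.0]
force: [-0.3, -0.2, -0.7]
gripper_width: 47.7
gripper_force: 0.0
```

Request:
apply_moves:
  deltas:
    - [0,0,0,0,0.05]
    - [0,0,0,0,0.05]

```text
time_s: 39.25
ee_pos: [594.5, 30.5, 358.3]
ee_rot: [-179.9, 0.0, 89.9]
force: [-0.7, -0.5, -0.1]
gripper_width: 47.9
gripper_force: 0.0
```

```bash
python3 - <<'E'
from h import *
print(env.state()["ee_pos"],env.state()["gripper_width"])
H=np.array([486.5,95.5]); mx=np.array([.989,-.15]); my=np.array([.15,.989])
P=None
for t in [.39,.5,.6,.7,.8,.9,1.0,1.1,1.2,1.3,1.4,1.5,1.6,1.65,1.7,1.75,1.8]:
    q=H+125*(np.cos(t)*mx-np.sin(t)*my); P=q if P is None else P; print(t,q.round(1),(q-P)[::-1].round(0))
E
```

```text
[594.51139399  30.51214718 358.33967402] 47.93172544706908
0.39 [593.7  31.2] [0. 0.]
0.5 [586.   19.8] [-11.  -8.]
0.6 [577.9  10.2] [-21. -16.]
0.7 [569.    1.5] [-30. -25.]
0.8 [559.2  -6.2] [-37. -35.]
0.9 [548.7 -13. ] [-44. -45.]
1.0 [537.5 -18.7] [-50. -56.]
1.1 [525.9 -23.2] [-54. -68.]
1.2 [513.8 -26.5] [-58. -80.]
1.3 [501.5 -28.6] [-60. -92.]
1.4 [489.  -29.5] [ -61. -105.]
1.5 [476.5 -29.1] [ -60. -117.]
1.6 [464.1 -27.5] [ -59. -130.]
1.65 [458.  -26.3] [ -57. -136.]
1.7 [452.  -24.7] [ -56. -142.]
1.75 [446.  -22.8] [ -54. -148.]
1.8 [440.2 -20.6] [ -52. -154.]
```

Lower over the knob and grip.

Request:
apply_moves:
  deltas:
    - [0,0,0.03,0,0.05]
    - [0,0,0.055,0,0.05]
    - [0,0,0.064,0,0.05]
    - [0,0,0.064,0,-1]
    - [0,0,0.064,0,-1]
  grip_force: 15

```text
time_s: 39.75
ee_pos: [595.7, 30.6, 296.4]
ee_rot: [179.9, 0.0, 89.9]
force: [-0.5, -0.7, 1.2]
gripper_width: 34.4
gripper_force: 0.0
```

Request:
apply_moves:
  deltas:
    - [0,0,0,0,-1]
    - [0,0,0,0,-1]
    - [0,0,0,0,-1]

```text
time_s: 40.05
ee_pos: [596.1, 30.6, 296.1]
ee_rot: [179.9, 0.0, 89.9]
force: [0.1, 0.5, 3.7]
gripper_width: 19.6
gripper_force: 15.0
```

Request:
apply_moves:
  deltas:
    - [-0.011,-0.008,0,0,-1]
    - [-0.021,-0.016,0,0,-1]
    - [-0.03,-0.025,0,0,-1]
    - [-0.037,-0.035,0,0,-1]
    - [-0.044,-0.045,0,0,-1]

```text
time_s: 40.55
ee_pos: [555.1, -19.0, 296.3]
ee_rot: [179.2, 0.6, 89.8]
force: [10.8, -9.4, 0.4]
gripper_width: 19.2
gripper_force: 15.0
```

Request:
apply_moves:
  deltas:
    - [-0.006,-0.011,0,0,-1]
    - [-0.01,-0.023,0,0,-1]
    - [-0.014,-0.035,0,0,-1]
    - [-0.016,-0.047,0,0,-1]
    - [-0.017,-0.06,0,0,-1]

```text
time_s: 41.05
ee_pos: [491.5, -34.9, 296.0]
ee_rot: [179.7, 0.5, 89.8]
force: [2.5, -8.7, 2.8]
gripper_width: 19.6
gripper_force: 15.0
```

Request:
apply_moves:
  deltas:
    - [0.0,-0.006,0,0,-1]
    - [0.001,-0.012,0,0,-1]
    - [0.002,-0.019,0,0,-1]
    - [0.002,-0.025,0,0,-1]
    - [0.002,-0.025,0,0,-1]
  grip_force: 30

```text
time_s: 41.55
ee_pos: [467.0, -32.4, 296.1]
ee_rot: [179.6, 0.5, 89.8]
force: [3.7, -9.6, 2.2]
gripper_width: 19.3
gripper_force: 30.0
```

Request:
apply_moves:
  deltas:
    - [0.001,-0.006,0,0,-1]
    - [0.002,-0.012,0,0,-1]
    - [0.003,-0.016,0,0,-1]
    - [0.004,-0.019,0,0,-1]
    - [0.004,-0.019,0,0,-1]

```text
time_s: 42.05
ee_pos: [462.5, -31.3, 296.5]
ee_rot: [177.8, 0.9, 89.8]
force: [41.4, -18.1, -16.5]
gripper_width: 19.4
gripper_force: 30.1
```

Request:
apply_moves:
  deltas:
    - [0,-0.002,0,0,-1]
    - [0,-0.004,0,0,-1]
    - [0,-0.005,0,0,-1]
    - [0,-0.005,0,0,-1]

```text
time_s: 42.45
ee_pos: [462.2, -31.3, 296.6]
ee_rot: [177.3, 0.9, 89.8]
force: [52.1, -17.6, -24.4]
gripper_width: 19.3
gripper_force: 30.1
```

Request:
apply_moves:
  deltas:
    - [0,0.009,0,0,-1]
    - [0,0.017,0,0,-1]
    - [0,0.017,0,0,-1]

```text
time_s: 42.75
ee_pos: [463.2, -31.3, 295.9]
ee_rot: [179.4, 0.9, 89.9]
force: [11.2, -18.0, -1.4]
gripper_width: 19.0
gripper_force: 30.0
```

```bash
python3 - <<'E'
from h import *
s=env.state();print(s["ee_pos"],s["ee_rot"],s["force"],s["qpos"])
f=cams.grab_frame("side");g=cams.grab_frame("top")
a=cv2.resize(f[180:270,320:410],None,fx=5.5,fy=5.5,interpolation=cv2.INTER_CUBIC)
b=cv2.resize(g[235:295,270:370],(300,180),interpolation=cv2.INTER_CUBIC)
c=np.zeros((495,800,3),'uint8');c[:,:495]=a;c[:180,500:]=b
cv2.imwrite("pics/s10.png",c)
for n,p in(("hub",[486.5,95.5,292]),("post",[459,-77,289]),("tcp",s["ee_pos"])): print(n,(proj("side",p)-[320,180])*5.5)
E
```

```text
[463.17009285 -31.30852894 295.93271713] [179.42582083   0.87713186  89.88415895] [ 11.16535505 -17.99305717  -1.44875602] [-4.68742168  5.26729244 94.85035029 -0.84335405 79.24116708 -4.4231756 ]
hub [105.88738995 243.1499873 ]
post [270.52029521 113.79915477]
tcp [236.90009898 134.83256329]
```

View pics/s10.png

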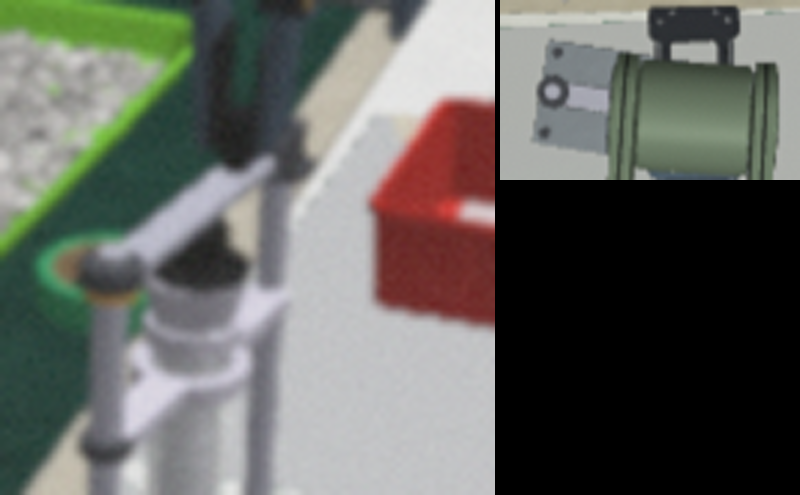

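Request:
apply_moves:
  deltas:
    - [-0.003,0.0,0,0,-1]
    - [-0.006,0.001,0,0,-1]
    - [-0.006,0.002,0,0,-1]
    - [-0.006,0.002,0,0,-1]

```text
time_s: 43.25
ee_pos: [463.3, -31.5, 295.8]
ee_rot: [179.6, 0.1, 89.9]
force: [5.7, -1.3, 0.1]
gripper_width: 19.4
gripper_force: 30.0
```

Request:
apply_moves:
  deltas:
    - [0,0.001,0,0,-0.2]
    - [0,0.001,0,0,-0.2]
    - [0,0.001,0,0,0]
    - [0,0.001,0,0,0]
    - [0,0.001,0,0,0]

```text
time_s: 43.75
ee_pos: [461.2, -30.2, 294.7]
ee_rot: [-180.0, -0.0, 89.9]
force: [0.4, -0.3, 0.3]
gripper_width: 45.9
gripper_force: 0.0
```

Request:
apply_moves:
  deltas:
    - [0,0,-0.03,0,0]
    - [0,0,-0.07,0,0]
    - [0,0,-0.12,0,0]
    - [0,0,-0.12,0,0]

```text
time_s: 44.15
ee_pos: [463.6, -30.4, 421.4]
ee_rot: [179.3, 0.1, 89.9]
force: [0.4, 0.8, 1.8]
gripper_width: 45.7
gripper_force: 0.0
```

Request:
apply_moves:
  deltas:
    - [-0.04,0,0,0,0]
    - [-0.08,0,0,0,0]
    - [-0.12,0,0,0,0]
    - [-0.16,0,0,0,0]
    - [-0.2,0,0,0,0]

```text
time_s: 44.65
ee_pos: [460.9, -231.6, 414.2]
ee_rot: [-180.0, -0.0, 90.0]
force: [0.7, -0.1, -0.6]
gripper_width: 45.5
gripper_force: 0.0
```

```bash
python3 - <<'E'
from h import *
s=env.state();print(s["ee_pos"],s["force"])
f=cams.grab_frame("top");cv2.imwrite("pics/t2.png",f)
x0,y0,x1,y1=300,235,350,295
m=(f[y0:y1,x0:x1].max(2)<75).astype('uint8');k,l,st,c=cv2.connectedComponentsWithStats(m)
for i in range(1,k):
    if st[i,4]>5:
        p=c[i]+[x0,y0];print(st[i],p,onz("top",*p,310))
E
```

```text
[ 460.88363526 -231.64774837  414.24982949] [ 0.65147732 -0.14621714 -0.62448895]
[14 28 13  5 37] [320.24324324 264.59459459] [485.73519286   6.92240796 310.        ]
[31 34  6  7 34] [333.5        272.29411765] [464.88248775 -27.42034796 310.        ]
[48 37  2  6  7] [348.71428571 274.71428571] [457.74572959 -67.14151225 310.        ]
[12 39 14  6 50] [318.38 276.24] [455.33320069  12.39462034 310.        ]
```

```bash
python3 -c "
from h import *
print(env.job_done())"
```

```text
the job is handed in; nothing more can be done
None
```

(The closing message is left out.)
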